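# Stack the dial and cap, then light them with the inspection lamp

## Task

On the knitting-machine service bench, set the bronze dial disc flat in the centre of the round pale-green plate and the smaller blue cap disc centred on top of it, setting each down gently rather than dropping it. Then draw the yellow inspection lamp up out of its holder, turn it so that it leans about 40 degrees from upright (from any side) with its lens at the lower end pointing at the middle of the cap from about 10 cm away, and finish while still holding it there in the gripper, still and clear of everything else. Leave everything else on the bench where it is.

Things in the scene. Friction and masses are not known exactly. Their poses are not given: they have to be found in the camera images.
- plate_top (a point): Centre of the top face of the plate: a round pale-green plate 100 mm across and 12 mm thick, fixed to the table; a thin black ring 60 mm across is drawn round its centre. z up.
- dial_mid (a point): Centre (half-way up) of the dial: a loose flat bronze-brown disc, 56 mm across, 12 mm thick, about 0.14 kg, with a ring of small black dots on top. It starts lying flat on the table. z is its axis.
- dial: The same dial disc; origin at the centre of its underside.
- cap_mid (a point): Centre (half-way up) of the cap: a loose flat blue anodised metal disc, 46 mm across, 12 mm thick, about 0.11 kg, with six black dots on top. It starts lying flat on the table. z is its axis.
- cap: The same cap disc; origin at the centre of its underside.
- holder_mouth (a point): Centre of the upper rim of the lamp's holder: an upright grey tube, 41 mm outside, 32 mm bore, on a black square foot 76 mm wide and 6 mm high; rim 60 mm above the table. The lamp stands 54 mm deep in it on the foot, with about 1.8 mm play all round. Fixed to the table. z up.
- holder: The same holder; origin at the centre of its underside, on the table.
- plate: The same plate; origin at the centre of its underside, on the table.
- lamp_mid (a point): Middle of the inspection lamp: a loose straight round rod 28.4 mm in diameter and 140 mm long, about 0.12 kg, yellow lower part and black rubber grip above with a red button on its top end. z runs along the rod from the lens to the button: the lens is 70 mm along -z from this point, the top end 70 mm along +z. It starts upright in the holder, lens down, so the upper 86 mm stands free above the holder's rim.
- lamp_lens (a point): Centre of the lamp's lens, the flat pale face at the lower end of the rod; the beam leaves it along the lamp's -z.
- lamp: The same lamp; origin at the lens, z along the rod towards the button.
- cone_grey: Bystander: loose grey yarn cone, 124 mm across the foot, 168 mm high; origin at the centre of its underside.
- cone_brown: Bystander: loose brown yarn cone, 124 mm across the foot, 168 mm high; origin at the centre of its underside.
- tub: Bystander: loose white grease tub with a green band, 68 mm across, 58 mm high; origin at the centre of its underside.
- bobbin: Bystander: small loose bobbin with red flanges, 42 mm across, 42 mm high; origin at the centre of its underside.
- screwdriver: Bystander: loose screwdriver, 190 mm long, lying along its own x; origin under its middle.
- wrench: Bystander: loose wrench, 160 mm long, lying along its own x; origin under its middle.
Things that resemble listed ones, but are neither listed nor needed, are in the scene too. Leave any turquoise look-alike of the dial alone. Of the things shaped like the cap, the blue one is meant.

How it is judged:
On the way, in this order (a step that is already met when the one before it is completed fails the run):
1. the dial lies flat and released, centred on the plate (horizontal distance between dial_mid and plate_top below 0.008 m and z of dial_mid in the frame of plate_top between 0.003 and 0.009 m and angle between dial_mid's own z axis and vertical below 0.07 rad and contact force between the fingers and dial below 0.05 N and linear speed of dial below 0.02 m/s), for 0.2 s.
2. the cap lies flat and released, centred on the dial (all of step 1 and horizontal distance between cap_mid and dial_mid below 0.008 m and z of cap_mid in the frame of plate_top between 0.015 and 0.021 m and angle between cap_mid's own z axis and vertical below 0.07 rad and contact force between the fingers and cap below 0.05 N and linear speed of cap below 0.02 m/s), for 0.2 s.
3. the lamp is held clear of its holder (contact force between the fingers and lamp above 1 N and height (world z) of lamp_lens above 0.065 m), for 0.1 s.
At the end, for the whole second after the job is handed in: Dial flat within 8 mm of the plate's centre, cap flat within 8 mm of the dial's, both released. Lamp gripped, still, touching no other thing, lens over 70 mm up, leaning 29 to 60 degrees, lens 50 to 160 mm from the cap's middle, its line passing within 26 mm of it (all of step 2 and contact force between the fingers and lamp above 1 N and height (world z) of lamp_lens above 0.07 m and contact force between lamp and holder below 0.05 N and contact force between lamp and plate below 0.05 N and contact force between lamp and dial below 0.05 N and contact force between lamp and cap below 0.05 N and contact force between lamp and cone_grey below 0.05 N and contact force between lamp and cone_brown below 0.05 N and contact force between lamp and tub below 0.05 N and contact force between lamp and bobbin below 0.05 N and contact force between lamp and screwdriver below 0.05 N and contact force between lamp and wrench below 0.05 N and angle between lamp_mid's own z axis and vertical between 0.5 and 1.05 rad and distance between lamp_lens and cap_mid between 0.05 and 0.16 m and z of cap_mid in the frame of lamp_mid below -0.07 m and x of cap_mid in the frame of lamp_mid between -0.026 and 0.026 m and y of cap_mid in the frame of lamp_mid between -0.026 and 0.026 m and linear speed of lamp below 0.03 m/s); the arm keeps its last pose, push and grip.
It fails at once if a bystander was moved by more than 30 mm (distance of any of cone_grey, cone_brown, tub, bobbin, screwdriver, wrench from where it was at the start of the episode above 0.03 m).
It fails at once if a disc or the lamp was let go in the air ((height (world z) of dial_mid above 0.05 m and contact force between the fingers and dial below 0.01 N) or (height (world z) of cap_mid above 0.06 m and contact force between the fingers and cap below 0.01 N) or (height (world z) of lamp_mid above 0.125 m and contact force between the fingers and lamp below 0.01 N)).
It also fails if it takes over 59 s, if anything falls off the work surface, if the arm or the gripper's body presses on something with over 40 N, if the wrist force passes 120 N, or if a joint passes its speed limit or range.

## Robot

A 6-joint arm with a two-finger parallel gripper is mounted at the origin on the work surface. World frame = base frame: x ahead of the robot, y to its left, z up, the work surface at z = 0. Lengths are in m, angles in rad, forces in N, time in s.
With the tool pointing down it reaches from about 0.35 to 0.975 m from the base axis. Payload 17.4 kg.
Tool frame: the origin (TCP) lies midway between the tips of the shut fingers; the grasp point (between the pads) lies r.tcp_to_grasp behind it (r.tcp_to_grasp is the distance from the TCP to the grasp point, in m); z points along the fingers, y is the direction in which the jaws open and shut (so a half turn about z gives the same grasp; the last joint's range is limited). The gripper opens to 85 mm and grips with 20 to 120 N. Pads are 22 mm wide; open, the fingers measure 114 mm over their backs; the gripper's body (76 mm by 85 mm) begins 54 mm behind the grasp point. The pads swing forward as they close: fully open they stand 13 mm farther back than shut.
Start: joints at [1.227, 0.116, 1.442, -0, 1.584, -0.038], TCP at [0.203, 0.644, 0.231] pointing down, gripper open.
Joint ranges: [-2.83, 2.83], [-0.83, 2.19], [0.07, 2.5], [-1.14, 4.28], [0.01, 3], [-2.97, 2.97]. Speed limits (rad/s): [1.89, 1.89, 2.22, 3.14, 3.14, 3.14].

## Interface

Orientations are given as a rotation vector (axis times angle).
In Python, from workcell import r gives the robot as it stands.
- The arm moves only by the tool servo_tool, never from a script. Its argument "commands" is a list of rows, each a list of 6 numbers: the shift along the tool's x, y, z in units of 25 mm (1.0 is 25 mm), then the turn, a rotation vector about the tool's x, y, z in degrees. In form: [[dx, dy, dz, ax, ay, az], ...]. A call has 1 to 20 rows; each row shifts and turns the commanded pose from where the row before left it, along the tool's axes as they then stand; what a row does not reach is not made up. A row lasts 1/12 s, in which the tool goes at most 41.7 mm and 7.16 degrees, less where a joint would pass 70% of its speed; a pose out of reach is approached as far as the arm can. A call is refused whole if a number of a shift passes 1 or a number of a turn 7.16, either way. A call with a gripper value outside its range is refused whole. "claw" is the finger opening in mm, from 0 to 85.4, set as the call begins (left out, the last holds). The fingers move at their own pace and stop on an object; "squeeze" is the grip in N (left out, the last holds). Time passes only in rows, so rows that do not move let the fingers close. It gives the time, the measured TCP pose, the force and the opening at its end, in the units of the state.
- r.observe(): the state, without advancing time (a new reading comes with each control period).
- r.get_image(name): name is "side" or "top"; returns a dict with "frame" (384x512x3 uint8, blue, green, red), "K" (3x3 intrinsics, pixels), "k1" (the pictures are not rectified: a ray, as slopes to the right and down, at radius r is drawn at 1 + k1 r^2 times it, then the intrinsics apply), "R" (3x3) and "t" (3): a world point X has camera coordinates R X + t. Camera axes: x right, y down, z forward; pixel columns grow to the right and rows downward; lengths in m; the calibration is good to about 2 mm. A picture is of the moment at which its call begins. There is no depth.
- r.hand_in(): hands the job in, once; it reports no verdict.
The state is a dict: "clock": time; "joint_positions": joint angles; "joint_vel": joint speeds; "joint_torque": joint torques, N m; "tool_pos": TCP position; "tcp_rot": TCP orientation; "force": force on the tool from outside, world axes, zero at the start; "ft_torque": the same for the moment, N m; "grip_width": opening from 0.0 (shut) to 1.0 (fully open).
Only numpy, scipy, OpenCV 4.12 (cv2) and the standard library are available. Lean on these libraries where they do the work, as an engineer would, in place of code of your own. Each camera call takes 0.05 s, during which the arm holds its last target. There are 200 camera calls.

## Working session

There is one attempt and no reset: what is moved stays moved. The work goes in short steps, Python scripts to look and compute and a tool call to move; the robot and the scene stay as the last step left them, time stands still between calls to the robot, and variables do not carry over. Pictures are saved under pics/ and viewed, about 8 in all and at most 12, crops included, and the job is handed in when it is done.

Besides the shell and the picture viewer there is one more tool, called after "Emit:" as a command line: name --pt "numbers of a row" for each row, then --argument value for the rest. servo_tool: Moves the arm, as the interface text tells. Its arguments: {"type":"object","properties":{"commands":{"type":"array","items":{"type":"array","items":{"type":"number"}}},"claw":{"type":"number"},"squeeze":{"type":"number"}},"required":["commands"]}

```bash
mkdir -p pics
cat > h.py <<'E'
import numpy as np, cv2
from workcell import r
from scipy.spatial.transform import Rotation as Ro
def dist(im): return np.array([im["k1"],0,0,0,0.])
def ray(im,uv):
    # slopes s drawn at s*(1+k1 r^2)
    K=np.array(im["K"]);p=cv2.undistortPoints(np.array([[uv]],float),K,dist(im)).ravel()
    R=np.array(im["R"]);t=np.array(im["t"]);return -R.T@t, R.T@np.array([p[0],p[1],1.])
def onz(im,uv,z):
    o,d=ray(im,uv);return o+d*(z-o[2])/d[2]
def proj(im,X):
    R=np.array(im["R"]);rv=cv2.Rodrigues(R)[0]
    return cv2.projectPoints(np.array(X,float).reshape(-1,1,3),rv,np.array(im["t"],float),np.array(im["K"]),dist(im))[0].reshape(-1,2)
E
python3 - <<'E'
from h import *
for n in("side","top"):
    im=r.get_image(n);cv2.imwrite(f"pics/{n}0.png",im["frame"]);np.save(f"pics/{n}0.npy",im,allow_pickle=True)
    print(n,im["K"],im["k1"],-np.array(im["R"]).T@im["t"],np.array(im["R"])[2])
print(r.observe(),r.tcp_to_grasp)
E
```

```text
side [[445.64224227   0.         254.47174838]
 [  0.         445.64224227 191.4061886 ]
 [  0.           0.           1.        ]] -0.05286654537939529 [0.44327711 0.81099844 0.93488871] [ 0.11426518 -0.68755407 -0.71708637]
top [[375.42335074   0.         255.02780069]
 [  0.         375.42335074 190.76766581]
 [  0.           0.           1.        ]] -0.0773666313616342 [0.46719664 0.00967645 1.12458955] [ 0.09344749 -0.01384111 -0.995528  ]
{'clock': 0.1, 'joint_positions': array([ 1.22722979e+00,  1.16426070e-01,  1.44219682e+00,  2.68139313e-05,
        1.58399031e+00, -3.77831200e-02]), 'joint_vel': array([-0.00194125, -0.00263545, -0.00190432, -0.00172582,  0.0014063 ,
        0.0005756 ]), 'joint_torque': array([ 1.31869590e-03, -7.33660698e+01, -6.33789539e+01, -3.65964854e-05,
        5.16427433e-03,  4.95630033e-06]), 'tool_pos': array([0.20313576, 0.64353226, 0.23064507]), 'tcp_rot': array([-4.78420272e-01, -3.10472791e+00,  1.56592634e-03]), 'force': array([0.14337211, 0.44163267, 0.71059214]), 'ft_torque': array([-0.03562637, -0.01989952,  0.02446079]), 'grip_width': 1.0000658289001447} 0.0187
```

View pics/top0.png

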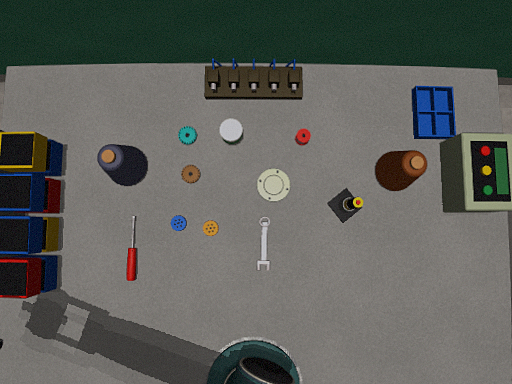

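View pics/side0.png

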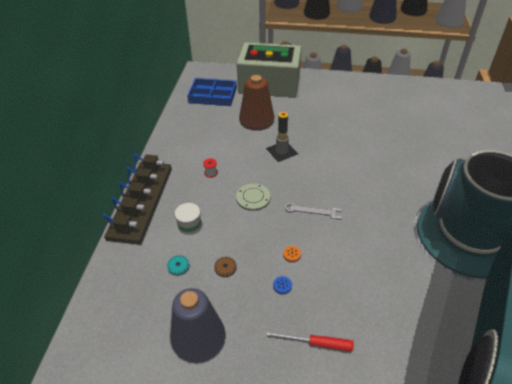

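The top view shows the bronze dial at (191,174), the blue cap at (179,223), the plate at (274,185) and the lamp's top end at (358,202). The foot is around (346,205). The side view shows the same items at (225,267), (283,285), (253,196) and (283,115).

```bash
cat > m.py <<'E'
from h import *
def blob(im,lo,hi,near,rad):
    """centroid of convex hull of the largest HSV blob near a pixel"""
    m=cv2.inRange(cv2.cvtColor(im["frame"],cv2.COLOR_BGR2HSV),lo,hi)
    k=np.zeros_like(m);cv2.circle(k,tuple(map(int,near)),rad,255,-1);m&=k
    m=cv2.morphologyEx(m,cv2.MORPH_CLOSE,np.ones((3,3)))
    c=max(cv2.findContours(m,0,1)[0],key=cv2.contourArea);h=cv2.convexHull(c);M=cv2.moments(h)
    return np.array([M["m10"],M["m01"]])/M["m00"],cv2.contourArea(h),cv2.boundingRect(h)
COL=dict(dial=((5,90,40),(18,220,220)),cap=((105,150,60),(125,255,255)),plate=((25,15,110),(60,90,255)),lamp=((15,120,80),(32,255,255)))
E
python3 - <<'E'
from m import *
near=dict(dial=[(191,174),(225,267)],cap=[(179,223),(283,285)],plate=[(274,185),(253,196)],lamp=[(358,202),(283,115)])
for k,z in dict(dial=.007,cap=.007,plate=.009,lamp=.146).items():
    for i,n in enumerate(("top","side")):
        im=np.load(f"pics/{n}0.npy",allow_pickle=True).item()
        c,a,b=blob(im,*COL[k],near[k][i],24 if k=="plate" else 14)
        print(k,n,c.round(1),a,b,onz(im,c,z).round(4))
a=np.load("pics/top0.npy",allow_pickle=True).item();b=np.load("pics/side0.npy",allow_pickle=True).item()
m=cv2.inRange(cv2.cvtColor(a["frame"],cv2.COLOR_BGR2HSV),(0,0,0),(179,255,45))[180:230,320:375]
c=max(cv2.findContours(m,0,1)[0],key=cv2.contourArea);rr=cv2.boxPoints(cv2.minAreaRect(c))+[320,180];print("foot",rr,[onz(a,p,.006).round(3) for p in rr])
v=np.hstack([cv2.resize(a["frame"][150:260,310:410],None,fx=4,fy=4),cv2.resize(b["frame"][100:170,250:320],(400,440))]);cv2.imwrite("pics/z1.png",v)
E
```

```text
dial top [190.1 173.6] 244.5 (181, 165, 19, 18) [0.6236 0.1891 0.007 ]
dial side [224.9 266.1] 284.5 (215, 257, 21, 19) [0.626  0.1891 0.007 ]
cap top [178.  222.8] 166.5 (171, 216, 15, 15) [0.4762 0.2228 0.007 ]
cap side [282.1 284.5] 200.0 (274, 277, 17, 16) [0.4787 0.2227 0.007 ]
plate top [272.9 184.4] 943.5 (256, 166, 36, 36) [ 0.5911 -0.0595  0.009 ]
plate side [252.9 195.5] 711.0 (235, 183, 37, 26) [ 0.5929 -0.0601  0.009 ]
lamp top [357.8 201.9] 79.5 (353, 197, 11, 11) [ 0.5299 -0.2749  0.146 ]
lamp side [282.9 114.6] 35.5 (279, 112, 9, 6) [ 0.5324 -0.2709  0.146 ]
foot [[326.83999872 202.11999893]
 [346.0399971  187.72000027]
 [361.39999771 208.20000458]
 [342.20000076 222.60000229]] [array([ 0.538, -0.221,  0.006]), array([ 0.582, -0.281,  0.006]), array([ 0.52 , -0.326,  0.006]), array([ 0.477, -0.267,  0.006])]
```

View pics/z1.png

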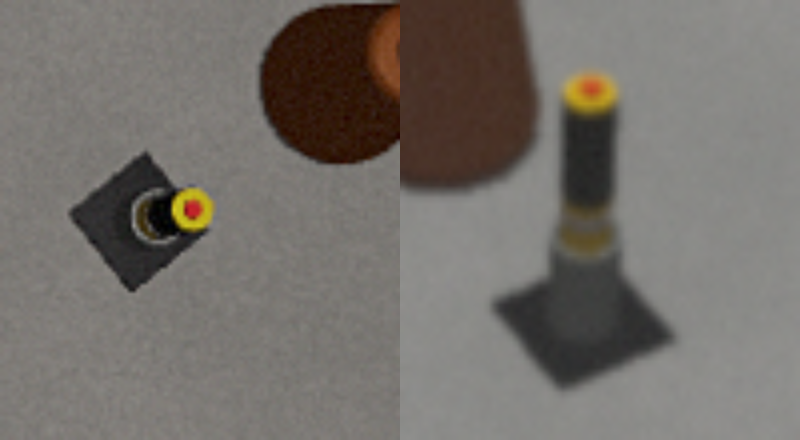

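Create go.py:
```python
import sys
from h import *
# go.py x y z : shift in tool axes (units of 25 mm) to a TCP target, from the present pose; and yaw of tool y
s=r.observe();R=Ro.from_rotvec(s["tcp_rot"]).as_matrix()
T=np.array(sys.argv[1:4],float)
print("t",round(s["clock"],2),"tcp",s["tool_pos"].round(4),"tool y",R[:,1].round(3),"tool z",R[:,2].round(4))
print("units",(R.T@(T-s["tool_pos"])/.025).round(2),"F",s["force"].round(1),"grip",round(s["grip_width"]*85.4,1),"q",s["joint_positions"].round(2))
```

```text
(no output)
```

Emit:
servo_tool --pt "0 0 0 0 0 6.9" --pt "0 0 0 0 0 6.9" --pt "0 0 0 0 0 6.9" --pt "0 0 0 0 0 6.8" --pt "0 0 0 0 0 0" --pt "0 0 0 0 0 0" --claw 85

```text
clock: 0.6
tool_pos: [0.2032, 0.6436, 0.231]
tcp_rot: [1.197, 2.904, -0.001]
force: [0.0, -0.4, 0.9]
grip_width: 0.995
```

```bash
python3 go.py .625 .189 .1
```

```text
t 0.6 tcp [0.2032 0.6436 0.231 ] tool y [ 0.705  0.71  -0.   ] tool z [-2.e-04 -5.e-04 -1.e+00]
units [-24.78  -1.01   5.24] F [ 0.  -0.4  0.9] grip 85.0 q [ 1.23  0.12  1.44 -0.    1.58  0.44]
```

Emit:
servo_tool --pt "-1 0 0 0 0 0" --pt "-1 0 0 0 0 0" --pt "-1 0 0 0 0 0" --pt "-1 0 0 0 0 0" --pt "-1 0 0 0 0 0" --pt "-1 0 0 0 0 0" --pt "-1 0 0 0 0 0" --pt "-1 -0.1 0 0 0 0" --pt "-1 -0.1 0 0 0 0" --pt "-1 -0.1 0 0 0 0" --pt "-1 -0.1 0 0 0 0" --pt "-1 -0.1 0 0 0 0" --pt "-1 -0.1 0 0 0 0" --pt "-1 -0.1 0 0 0 0" --pt "-1 -0.1 0 0 0 0" --pt "-1 -0.1 0 0 0 0" --pt "-1 -0.1 0 0 0 0" --pt "-1 0 0.3 0 0 0" --pt "-1 0 0.5 0 0 0" --pt "-1 0 0.7 0 0 0"

```text
clock: 2.27
tool_pos: [0.5401, 0.2715, 0.1946]
tcp_rot: [1.195, 2.904, 0.003]
force: [0.7, 0.3, -0.7]
grip_width: 0.991
```

Emit:
servo_tool --pt "-1 0 0.7 0 0 0" --pt "-1 0 0.8 0 0 0" --pt "-1 0 0.8 0 0 0" --pt "-1 0 0.7 0 0 0" --pt "-0.8 0 0.7 0 0 0" --pt "0 0 0 0 0 0" --pt "0 0 0 0 0 0" --pt "0 0 0 0 0 0"

```text
clock: 2.93
tool_pos: [0.6237, 0.1877, 0.1018]
tcp_rot: [1.199, 2.904, 0.0]
force: [0.4, 0.9, 0.0]
grip_width: 0.998
```

```bash
python3 go.py .625 .189 .001
```

```text
t 2.93 tcp [0.6237 0.1877 0.1018] tool y [0.706 0.708 0.   ] tool z [ 2.e-04  2.e-04 -1.e+00]
units [-0.    0.07  4.03] F [0.4 0.9 0. ] grip 85.3 q [ 0.25  0.13  1.64  0.    1.37 -0.53]
```

Emit:
servo_tool --pt "0 0.07 0.8 0 0 0" --pt "0 0 0.8 0 0 0" --pt "0 0 0.8 0 0 0" --pt "0 0 0.7 0 0 0" --pt "0 0 0.5 0 0 0" --pt "0 0 0.3 0 0 0" --pt "0 0 0.1 0 0 0" --pt "0 0 0 0 0 0" --pt "0 0 0 0 0 0" --pt "0 0 0 0 0 0"

```text
clock: 3.77
tool_pos: [0.6256, 0.1889, 0.0026]
tcp_rot: [1.202, 2.901, 0.002]
force: [-0.9, 0.2, -0.4]
grip_width: 0.997
```

Emit:
servo_tool --pt "0 0 0 0 0 0" --pt "0 0 0 0 0 0" --pt "0 0 0 0 0 0" --pt "0 0 0 0 0 0" --pt "0 0 0 0 0 0" --pt "0 0 0 0 0 0" --pt "0 0 0 0 0 0" --pt "0 0 0 0 0 0" --claw 48 --squeeze 40

```text
clock: 4.43
tool_pos: [0.6253, 0.1888, 0.0023]
tcp_rot: [1.203, 2.902, 0.001]
force: [-3.1, -0.7, 7.6]
grip_width: 0.632
```

```bash
python3 go.py .625 .189 .08
python3 - <<'E'
from h import *
a=r.get_image("top");b=r.get_image("side")
v=np.hstack([cv2.resize(a["frame"][120:240,130:250],(400,400)),cv2.resize(b["frame"][200:320,165:285],(400,400))]);cv2.imwrite("pics/z2.png",v)
E
```

```text
t 4.43 tcp [0.6253 0.1888 0.0023] tool y [0.707 0.707 0.001] tool z [ 8.e-04  2.e-04 -1.e+00]
units [ 0.01 -0.   -3.11] F [-3.1 -0.7  7.6] grip 54.0 q [ 0.25  0.22  1.71  0.    1.21 -0.53]
```

View pics/z2.png

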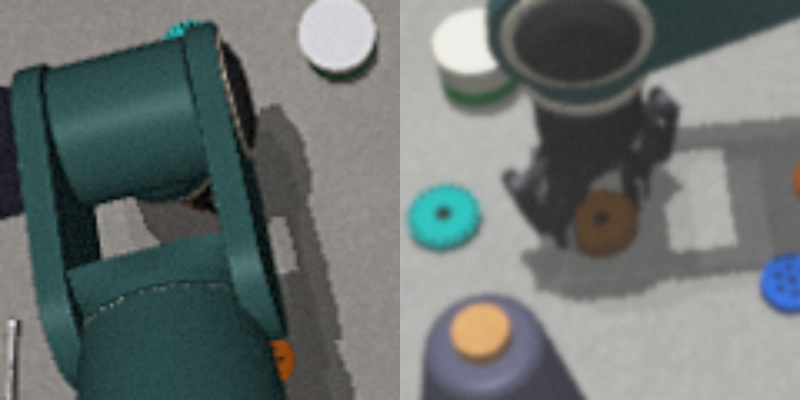

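The dial sits between the finger tips at crop position (605,222), centred on the pads. I'll lift it a little and check that it holds.

Emit:
servo_tool --pt "0 0 -0.1 0 0 0" --pt "0 0 -0.3 0 0 0" --pt "0 0 -0.6 0 0 0" --pt "0 0 -0.8 0 0 0" --pt "0 0 -0.7 0 0 0" --pt "0 0 -0.5 0 0 0" --pt "0 0 0 0 0 0" --pt "0 0 0 0 0 0"

```text
clock: 5.2
tool_pos: [0.6253, 0.1888, 0.0771]
tcp_rot: [1.202, 2.901, 0.001]
force: [-0.1, -0.9, -1.9]
grip_width: 0.63
```

```bash
python3 go.py .592 -.060 .08
python3 - <<'E'
from m import *
b=r.get_image("side")
p=r.observe()["tool_pos"];g=proj(b,[p+[0,0,.008]])[0];print(g)
c,a,bb=blob(b,*COL["dial"],g,25);print(c,a,bb,onz(b,c,p[2]+.008))
x,y=map(int,g);cv2.imwrite("pics/z3.png",cv2.resize(b["frame"][y-50:y+50,x-50:x+50],(500,500)))
E
```

```text
t 5.2 tcp [0.6253 0.1888 0.0771] tool y [0.707 0.707 0.001] tool z [ 1.4e-03  4.0e-04 -1.0e+00]
units [-6.1  -7.98 -0.12] F [-0.1 -0.9 -1.9] grip 53.8 q [ 0.25  0.15  1.66  0.    1.33 -0.53]
[223.3681953 247.4324478]
[223.90340909 248.0959596 ] 264.0 (215, 239, 19, 19) [0.62313673 0.19038633 0.08389415]
```

View pics/z3.png

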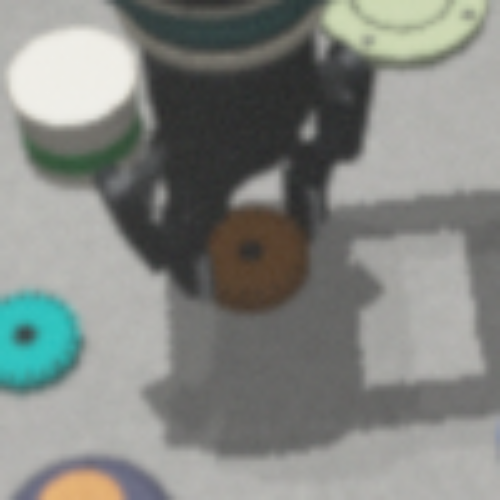

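Emit:
servo_tool --pt "-0.4 -0.5 0 0 0 0" --pt "-0.75 -1 0 0 0 0" --pt "-0.75 -1 0 0 0 0" --pt "-0.75 -1 0 0 0 0" --pt "-0.75 -1 0 0 0 0" --pt "-0.75 -1 0 0 0 0" --pt "-0.75 -1 0 0 0 0" --pt "-0.75 -1 0 0 0 0" --pt "-0.4 -0.4 0 0 0 0" --pt "0 0 0 0 0 0" --pt "0 0 0 0 0 0" --pt "0 0 0 0 0 0"

```text
clock: 6.25
tool_pos: [0.5921, -0.0573, 0.0757]
tcp_rot: [-1.202, -2.901, -0.0]
force: [0.8, 0.8, -1.9]
grip_width: 0.627
```

```bash
python3 go.py .593 -.061 .018
```

```text
t 6.25 tcp [ 0.5921 -0.0573  0.0757] tool y [ 0.707  0.707 -0.   ] tool z [-9.e-04  4.e-04 -1.e+00]
units [-0.13 -0.08  2.31] F [ 0.8  0.8 -1.9] grip 53.6 q [-0.14  0.03  1.79  0.    1.32 -0.92]
```

Emit:
servo_tool --pt "-0.13 -0.08 0.5 0 0 0" --pt "0 0 0.7 0 0 0" --pt "0 0 0.6 0 0 0" --pt "0 0 0.3 0 0 0" --pt "0 0 0.2 0 0 0" --pt "0 0 0 0 0 0" --pt "0 0 0 0 0 0" --pt "0 0 0 0 0 0"

```text
clock: 6.92
tool_pos: [0.5936, -0.0616, 0.0197]
tcp_rot: [1.202, 2.901, 0.0]
force: [0.9, -0.3, -1.2]
grip_width: 0.63
```

```bash
python3 go.py .593 -.061 .0145
python3 - <<'E'
from m import *
b=r.get_image("side")
p=r.observe()["tool_pos"];g=proj(b,[p+[0,0,.008]])[0]
c,a,bb=blob(b,*COL["dial"],g,25);print(g,c,a,bb,onz(b,c,p[2]+.007))
x,y=map(int,g);cv2.imwrite("pics/z4.png",cv2.resize(b["frame"][y-40:y+40,x-40:x+40],(500,500)))
E
```

```text
t 6.92 tcp [ 0.5936 -0.0616  0.0197] tool y [0.707 0.707 0.001] tool z [ 1.2e-03 -2.0e-04 -1.0e+00]
units [ 0.03 -0.    0.21] F [ 0.9 -0.3 -1.2] grip 53.8 q [-0.15  0.09  1.83 -0.    1.22 -0.93]
[252.61360664 190.5219992 ] [253.57467532 191.43831169] 154.0 (247, 185, 15, 15) [ 0.59050356 -0.05933024  0.0266937 ]
```

View pics/z4.png

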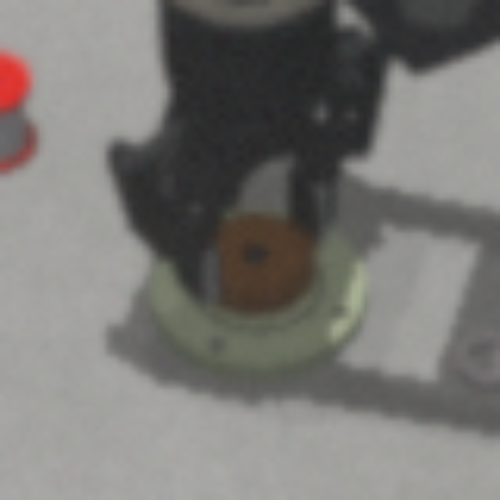

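The dial hangs just above the plate, central in the black ring. I'll lower it onto the plate.

Emit:
servo_tool --pt "0 0 0.06 0 0 0" --pt "0 0 0.06 0 0 0" --pt "0 0 0.06 0 0 0" --pt "0 0 0.03 0 0 0" --pt "0 0 0 0 0 0" --pt "0 0 0 0 0 0"

```text
clock: 7.47
tool_pos: [0.5933, -0.0617, 0.0143]
tcp_rot: [1.203, 2.902, 0.0]
force: [-3.9, -0.1, 7.2]
grip_width: 0.625
```

Emit:
servo_tool --pt "0 0 0 0 0 0" --pt "0 0 0 0 0 0" --pt "0 0 0 0 0 0" --pt "0 0 0 0 0 0" --claw 75

```text
clock: 7.8
tool_pos: [0.5931, -0.0616, 0.0135]
tcp_rot: [1.203, 2.902, 0.0]
force: [0.4, -0.4, 0.4]
grip_width: 0.879
```

Emit:
servo_tool --pt "0 0 -0.2 0 0 0" --pt "0 0 -0.5 0 0 0" --pt "0 0 -0.8 0 0 0" --pt "0 0 -0.8 0 0 0" --pt "0 0 -0.4 0 0 0" --pt "0 0 0 0 0 0"

```text
clock: 8.3
tool_pos: [0.5944, -0.0618, 0.0845]
tcp_rot: [1.201, 2.898, 0.002]
force: [0.4, -0.6, -0.1]
grip_width: 0.88
```

```bash
python3 go.py .477 .2228 .085
```

```text
t 8.3 tcp [ 0.5944 -0.0618  0.0845] tool y [0.707 0.707 0.003] tool z [ 4.5e-03 -7.0e-04 -1.0e+00]
units [11.37  4.73 -0.05] F [ 0.4 -0.6 -0.1] grip 75.2 q [-0.15  0.02  1.78 -0.    1.33 -0.93]
```

Emit:
servo_tool --pt "0.5 0.2 0 0 0 0" --pt "1 0.4 0 0 0 0" --pt "1 0.4 0 0 0 0" --pt "1 0.4 0 0 0 0" --pt "1 0.4 0 0 0 0" --pt "1 0.4 0 0 0 0" --pt "1 0.4 0 0 0 0" --pt "1 0.4 0 0 0 0" --pt "1 0.4 0 0 0 0" --pt "1 0.4 0 0 0 0" --pt "1 0.5 0 0 0 0" --pt "0.6 0.3 0 0 0 0" --pt "0.25 0.1 0 0 0 0" --pt "0 0 0 0 0 0" --pt "0 0 0 0 0 0" --claw 80

```text
clock: 9.55
tool_pos: [0.4753, 0.2219, 0.0804]
tcp_rot: [-1.202, -2.902, 0.001]
force: [-0.6, -0.5, -0.6]
grip_width: 0.933
```

```bash
python3 go.py .477 .2228 .002
python3 - <<'E'
from m import *
b=r.get_image("side");a=r.get_image("top");cv2.imwrite("pics/top5.png",a["frame"])
for k,z,px in(("cap",.007,[(178,223),(282,285)]),("dial",.0185,[(273,184),(253,192)]),("plate",.009,[(273,184),(253,195)])):
  for i,im in enumerate((a,b)):
    try:
        c,A,bb=blob(im,*COL[k],px[i],25); print(k,i,c.round(1),A,bb,onz(im,c,z).round(4))
    except Exception as e: print(k,i,"none")
E
```

```text
t 9.55 tcp [0.4753 0.2219 0.0804] tool y [ 0.707  0.707 -0.001] tool z [-9.e-04 -6.e-04 -1.e+00]
units [-0.02  0.08  3.13] F [-0.6 -0.5 -0.6] grip 79.7 q [ 0.39 -0.13  1.94 -0.    1.34 -0.4 ]
cap 0 [nan nan] 0.0 (185, 223, 1, 1) [nan nan nan]
cap 1 [282.2 284.4] 173.5 (274, 277, 17, 15) [0.4785 0.2222 0.007 ]
dial 0 [273.8 184. ] 245.0 (265, 175, 18, 19) [ 0.5913 -0.0613  0.0185]
dial 1 [252.4 192.6] 189.0 (244, 186, 18, 14) [ 0.5945 -0.0622  0.0185]
plate 0 [273.4 184.7] 992.5 (256, 166, 37, 39) [ 0.5904 -0.0609  0.009 ]
plate 1 [251.4 196.3] 695.5 (235, 183, 32, 28) [ 0.5967 -0.0562  0.009 ]m.py:8: RuntimeWarning: invalid value encountered in divide
  return np.array([M["m10"],M["m01"]])/M["m00"],cv2.contourArea(h),cv2.boundingRect(h)
```

Emit:
servo_tool --pt "-0.02 0.08 0.6 0 0 0" --pt "0 0 0.8 0 0 0" --pt "0 0 0.7 0 0 0" --pt "0 0 0.5 0 0 0" --pt "0 0 0.3 0 0 0" --pt "0 0 0.2 0 0 0" --pt "0 0 0 0 0 0" --pt "0 0 0 0 0 0"

```text
clock: 10.32
tool_pos: [0.4778, 0.2232, 0.0041]
tcp_rot: [1.203, 2.902, 0.001]
force: [-0.1, -0.7, 0.4]
grip_width: 0.938
```

Emit:
servo_tool --pt "0 0 0 0 0 0" --pt "0 0 0 0 0 0" --pt "0 0 0 0 0 0" --pt "0 0 0 0 0 0" --pt "0 0 0 0 0 0" --pt "0 0 0 0 0 0" --pt "0 0 0 0 0 0" --pt "0 0 0 0 0 0" --claw 38

```text
clock: 10.98
tool_pos: [0.4777, 0.2233, 0.0046]
tcp_rot: [1.202, 2.902, 0.001]
force: [-4.6, -1.4, 8.0]
grip_width: 0.508
```

Emit:
servo_tool --pt "0 0 -0.1 0 0 0" --pt "0 0 -0.3 0 0 0" --pt "0 0 -0.6 0 0 0" --pt "0 0 -0.8 0 0 0" --pt "0 0 -0.8 0 0 0" --pt "0 0 -0.6 0 0 0" --pt "0 0 0 0 0 0" --pt "0 0 0 0 0 0"

```text
clock: 11.65
tool_pos: [0.4778, 0.2234, 0.0843]
tcp_rot: [1.202, 2.901, 0.002]
force: [-0.0, -0.8, -1.9]
grip_width: 0.509
```

```bash
python3 go.py .593 -.0615 .08
python3 - <<'E'
from m import *
b=r.get_image("side")
p=r.observe()["tool_pos"];g=proj(b,[p+[0,0,.007]])[0]
c,a,bb=blob(b,*COL["cap"],g,25);print(g,c,a,bb,onz(b,c,p[2]+.007))
x,y=map(int,g);cv2.imwrite("pics/z6.png",cv2.resize(b["frame"][y-40:y+40,x-40:x+40],(500,500)))
E
```

```text
t 11.65 tcp [0.4778 0.2234 0.0843] tool y [0.707 0.707 0.002] tool z [ 1.6e-03  6.0e-04 -1.0e+00]
units [-11.32  -4.79   0.17] F [-0.  -0.8 -1.9] grip 43.5 q [ 0.39 -0.13  1.93 -0.    1.34 -0.4 ]
[283.75649532 264.88642199] [285.47709924 265.94529262] 131.0 (280, 259, 12, 15) [0.47305472 0.22550888 0.09018041]
```

View pics/z6.png

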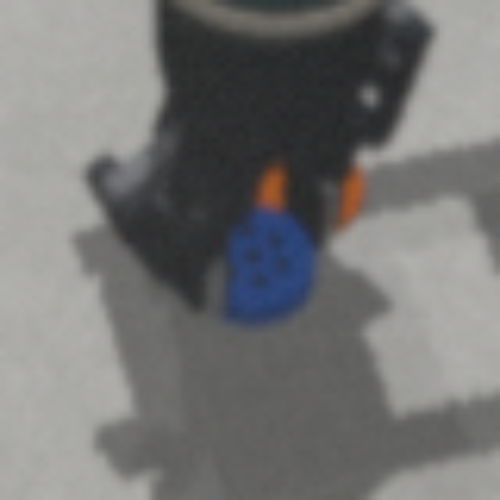

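The cap is held flat at crop position (268,265), with its left edge partly hidden by the near finger. I'll carry it over the plate.

Emit:
servo_tool --pt "-0.5 -0.2 0 0 0 0" --pt "-1 -0.4 0 0 0 0" --pt "-1 -0.4 0 0 0 0" --pt "-1 -0.4 0 0 0 0" --pt "-1 -0.4 0 0 0 0" --pt "-1 -0.4 0 0 0 0" --pt "-1 -0.4 0 0 0 0" --pt "-1 -0.4 0 0 0 0" --pt "-1 -0.4 0 0 0 0" --pt "-1 -0.4 0 0 0 0" --pt "-1 -0.5 0 0 0 0" --pt "-0.5 -0.3 0 0 0 0" --pt "-0.3 -0.2 0 0 0 0" --pt "0 0 0 0 0 0" --pt "0 0 0 0 0 0" --pt "0 0 0 0 0 0"

```text
clock: 13.03
tool_pos: [0.5918, -0.0604, 0.0833]
tcp_rot: [-1.202, -2.902, -0.0]
force: [0.8, 0.1, -0.8]
grip_width: 0.513
```

```bash
python3 go.py .593 -.0615 .031
```

```text
t 13.03 tcp [ 0.5918 -0.0604  0.0833] tool y [ 0.707  0.707 -0.   ] tool z [-5.e-04  3.e-04 -1.e+00]
units [-0.07  0.    2.09] F [ 0.8  0.1 -0.8] grip 43.8 q [-0.14  0.02  1.78  0.    1.34 -0.93]
```

Emit:
servo_tool --pt "-0.07 0 0.5 0 0 0" --pt "0 0 0.6 0 0 0" --pt "0 0 0.5 0 0 0" --pt "0 0 0.3 0 0 0" --pt "0 0 0.1 0 0 0" --pt "0 0 0 0 0 0" --pt "0 0 0 0 0 0" --pt "0 0 0 0 0 0"

```text
clock: 13.7
tool_pos: [0.5939, -0.0627, 0.0343]
tcp_rot: [1.202, 2.901, 0.0]
force: [-0.2, 0.7, -1.7]
grip_width: 0.511
```

Emit:
servo_tool --pt "0 0 0.04 0 0 0" --pt "0 0 0.04 0 0 0" --pt "0 0 0.04 0 0 0" --pt "0 0 0.0 0 0 0" --pt "0 0 0 0 0 0"

```text
clock: 14.12
tool_pos: [0.5934, -0.0627, 0.0305]
tcp_rot: [-1.203, -2.902, 0.0]
force: [0.4, 0.4, -1.4]
grip_width: 0.508
```

Emit:
servo_tool --pt "0 0 0.04 0 0 0" --pt "0 0 0.04 0 0 0" --pt "0 0 0.0 0 0 0" --pt "0 0 0 0 0 0"

```text
clock: 14.45
tool_pos: [0.5935, -0.0627, 0.0287]
tcp_rot: [1.203, 2.902, 0.0]
force: [-0.4, 0.5, 2.3]
grip_width: 0.508
```

Emit:
servo_tool --pt "0 0 0 0 0 0" --pt "0 0 0 0 0 0" --pt "0 0 0 0 0 0" --pt "0 0 0 0 0 0" --pt "0 0 0 0 0 0" --claw 70

```text
clock: 14.87
tool_pos: [0.5934, -0.0627, 0.0285]
tcp_rot: [-1.203, -2.902, 0.0]
force: [1.3, -0.4, -0.3]
grip_width: 0.817
```

Emit:
servo_tool --pt "0 0 -0.2 0 0 0" --pt "0 0 -0.5 0 0 0" --pt "0 0 -1 0 0 0" --pt "0 0 -1 0 0 0" --pt "0 0 -1 0 0 0" --pt "0 0 -1 0 0 0" --pt "0 0 -0.8 0 0 0" --pt "0 0 0 0 0 0" --pt "0 0 0 0 0 0"

```text
clock: 15.62
tool_pos: [0.594, -0.0628, 0.1684]
tcp_rot: [1.202, 2.899, 0.001]
force: [0.2, 0.0, -0.5]
grip_width: 0.82
```

```bash
python3 go.py .531 -.273 .19
python3 - <<'E'
from m import *
b=r.get_image("side");g=(253,190)
c,a,bb=blob(b,*COL["cap"],g,25);print(c,a,bb,onz(b,c,.031))
x,y=map(int,g);cv2.imwrite("pics/z7.png",cv2.resize(b["frame"][y-40:y+40,x-40:x+40],(500,500)))
E
```

```text
t 15.62 tcp [ 0.594  -0.0628  0.1684] tool y [0.707 0.707 0.002] tool z [ 3.e-03 -5.e-04 -1.e+00]
units [-4.17 -7.72 -0.87] F [ 0.2  0.  -0.5] grip 70.1 q [-0.15 -0.03  1.7   0.    1.47 -0.93]
[nan nan] 0.0 (254, 192, 1, 1) [nan nan nan]m.py:8: RuntimeWarning: invalid value encountered in divide
  return np.array([M["m10"],M["m01"]])/M["m00"],cv2.contourArea(h),cv2.boundingRect(h)
```

View pics/z7.png

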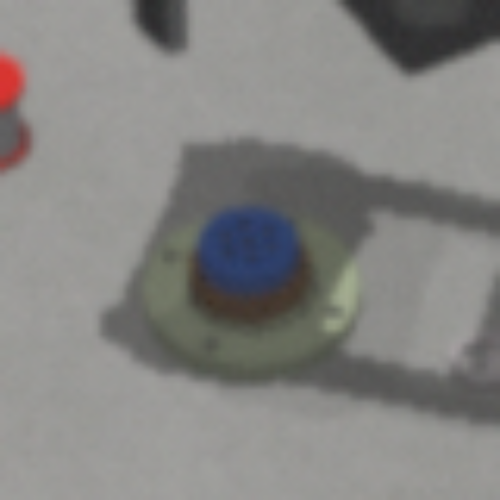

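The stack looks right: blue cap centred on the dial inside the plate ring, at crop position (248,255). Next is the lamp.

Emit:
servo_tool --pt "-0.3 -0.5 -0.5 0 0 0" --pt "-0.5 -1 -0.5 0 0 0" --pt "-0.5 -1 -0.1 0 0 0" --pt "-0.5 -1 0 0 0 0" --pt "-0.5 -1 0 0 0 0" --pt "-0.5 -1 0 0 0 0" --pt "-0.6 -1 0 0 0 0" --pt "-0.5 -0.9 0 0 0 0" --pt "-0.3 -0.4 0 0 0 0" --pt "0 0 0 0 0 0" --pt "0 0 0 0 0 0" --pt "0 0 0 0 0 0"

```text
clock: 16.67
tool_pos: [0.5298, -0.2742, 0.1934]
tcp_rot: [-1.202, -2.902, -0.0]
force: [-0.5, 0.7, -0.7]
grip_width: 0.819
```

```bash
python3 go.py .531 -.273 .088;python3 - <<'E'
from m import *
near=dict(dial=[(273,184),(253,192)],cap=[(273,184),(252,190)],lamp=[(358,202),(283,115)])
for i,n in enumerate(("top","side")):
    im=r.get_image(n)
    for k,z in dict(cap=.032,dial=.018,lamp=.146).items():
        lo,hi=COL[k]
        try: c,A,bb=blob(im,(lo[0],lo[1],30),hi,near[k][i],14);print(k,n,c.round(1),A,bb,onz(im,c,z).round(4))
        except Exception: print(k,n,"none")
E
```

```text
t 16.67 tcp [ 0.5298 -0.2742  0.1934] tool y [0.707 0.707 0.   ] tool z [-4.e-04  5.e-04 -1.e+00]
units [-0.    0.07  4.22] F [-0.5  0.7 -0.7] grip 70.0 q [-0.52 -0.04  1.66  0.    1.52 -1.31]
cap top [274.7 183.3] 159.0 (268, 176, 15, 15) [ 0.5919 -0.0632  0.032 ]
dial top [272.6 185.5] 182.5 (265, 176, 18, 18) [ 0.5867 -0.0579  0.018 ]
lamp top [355.  200.5] 25.0 (353, 197, 6, 9) [ 0.5337 -0.2676  0.146 ]
cap side [252.2 189.1] 116.0 (245, 184, 15, 11) [ 0.5949 -0.063   0.032 ]
dial side [252.8 195.9] 75.0 (244, 193, 18, 7) [ 0.5915 -0.0501  0.018 ]
lamp side [282.6 115.3] 29.0 (279, 113, 8, 6) [ 0.5328 -0.2675  0.146 ]
```

Emit:
servo_tool --pt "0 0.07 0.6 0 0 0" --pt "0 0 0.9 0 0 0" --pt "0 0 0.9 0 0 0" --pt "0 0 0.8 0 0 0" --pt "0 0 0.6 0 0 0" --pt "0 0 0.3 0 0 0" --pt "0 0 0 0 0 0" --pt "0 0 0 0 0 0"

```text
clock: 17.43
tool_pos: [0.5312, -0.2732, 0.0912]
tcp_rot: [-1.202, -2.902, -0.0]
force: [0.5, -0.5, -0.6]
grip_width: 0.82
```

Emit:
servo_tool --pt "0 0 0 0 0 0" --pt "0 0 0 0 0 0" --pt "0 0 0 0 0 0" --pt "0 0 0 0 0 0" --pt "0 0 0 0 0 0" --pt "0 0 0 0 0 0" --pt "0 0 0 0 0 0" --pt "0 0 0 0 0 0" --pt "0 0 0 0 0 0" --pt "0 0 0 0 0 0" --claw 20 --squeeze 50

```text
clock: 18.27
tool_pos: [0.5313, -0.2738, 0.092]
tcp_rot: [1.202, 2.901, -0.0]
force: [-0.7, 0.4, 7.3]
grip_width: 0.321
```

```bash
python3 go.py .531 -.273 .088
```

```text
t 18.27 tcp [ 0.5313 -0.2738  0.092 ] tool y [0.707 0.707 0.   ] tool z [ 1.1e-03 -7.0e-04 -1.0e+00]
units [0.03 0.01 0.16] F [-0.7  0.4  7.3] grip 27.4 q [-0.52  0.02  1.77 -0.    1.35 -1.3 ]
```

Emit:
servo_tool --pt "0 0 -0.2 0 0 0" --pt "0 0 -0.4 0 0 0" --pt "0 0 -0.6 0 0 0" --pt "0 0 -0.8 0 0 0" --pt "0 0 -0.8 0 0 0" --pt "0 0 -0.8 0 0 0" --pt "0 0 -0.8 0 0 0" --pt "0 0 -0.8 0 0 0" --pt "0 0 -0.5 0 0 0" --pt "0 0 -0.3 0 0 0" --pt "0 0 0 0 0 0" --pt "0 0 0 0 0 0" --pt "0 0 0 0 0 0"

```text
clock: 19.35
tool_pos: [0.5307, -0.2734, 0.2397]
tcp_rot: [-1.202, -2.901, -0.0]
force: [-1.7, 0.3, -0.8]
grip_width: 0.32
```

```bash
cat > aim.py <<'E'
from h import *
# turn (tool frame, deg) that leans the tool 40 deg, button end outward along h
h=np.array([.593,-.0625]);h/=np.hypot(*h);u=np.r_[np.sin(np.radians(40))*h,np.cos(np.radians(40))]
s=r.observe();R=Ro.from_rotvec(s["tcp_rot"]).as_matrix();z=R[:,2]
ax=np.cross(z,-u);w=ax/np.linalg.norm(ax)*np.degrees(np.arctan2(np.linalg.norm(ax),z@-u))
print("turn tool frame deg",(R.T@w).round(2))
T=np.array([.593,-.0625,.030])+.186*u;print("TCP target",T.round(4),"units",(R.T@(T-s["tool_pos"])/.025).round(2))
print("tcp",s["tool_pos"].round(4),"z",z.round(3),"F",s["force"].round(1),"q",s["joint_positions"].round(2),"t",s["clock"])
E
python3 go.py .712 -.075 .245; python3 aim.py
```

```text
t 19.35 tcp [ 0.5307 -0.2734  0.2397] tool y [ 0.707  0.707 -0.   ] tool z [-1.5e-03  8.0e-04 -1.0e+00]
units [ 0.49 10.74 -0.22] F [-1.7  0.3 -0.8] grip 27.3 q [-0.52 -0.05  1.6  -0.    1.6  -1.3 ]
turn tool frame deg [25.14 31.   -0.  ]
TCP target [ 0.7119 -0.075   0.1725] units [ 0.49 10.74  2.68]
tcp [ 0.5307 -0.2734  0.2397] z [-0.001  0.001 -1.   ] F [-1.7  0.3 -0.8] q [-0.52 -0.05  1.6  -0.    1.6  -1.3 ] t 19.35
```

Emit:
servo_tool --pt "0 0.4 0 0 0 0" --pt "0 0.8 0 0 0 0" --pt "0.05 1 0 0 0 0" --pt "0.05 1 0 0 0 0" --pt "0.05 1 0 0 0 0" --pt "0.05 1 0 0 0 0" --pt "0.1 1 0 0 0 0" --pt "0.1 1 0 0 0 0" --pt "0.1 1 0 0 0 0" --pt "0 1 0 0 0 0" --pt "0 0.8 0 0 0 0" --pt "0 0.5 0 0 0 0" --pt "0 0.2 0 0 0 0" --pt "0 0 0 0 0 0" --pt "0 0 0 0 0 0"

```text
clock: 20.6
tool_pos: [0.711, -0.076, 0.2407]
tcp_rot: [-1.203, -2.902, 0.001]
force: [0.7, -0.2, -2.3]
grip_width: 0.317
```

Emit:
servo_tool --pt "0 0 0 1.5 1.85 0" --pt "0 0 0 2.5 3.1 0" --pt "0 0 0 3 3.7 0" --pt "0 0 0 3 3.7 0" --pt "0 0 0 3 3.7 0" --pt "0 0 0 3 3.7 0" --pt "0 0 0 3 3.7 0" --pt "0 0 0 2.5 3.1 0" --pt "0 0 0 2 2.5 0" --pt "0 0 0 1.5 1.85 0" --pt "0 0 0 0 0 0" --pt "0 0 0 0 0 0" --pt "0 0 0 0 0 0" --pt "0 0 0 0 0 0"

```text
clock: 21.77
tool_pos: [0.7111, -0.0759, 0.2422]
tcp_rot: [-0.945, -2.279, 0.252]
force: [0.3, -0.3, -1.3]
grip_width: 0.318
```

```bash
python3 aim.py
python3 - <<'E'
from h import *
b=r.get_image("side");a=r.get_image("top");cv2.imwrite("pics/z8.png",cv2.resize(b["frame"][60:300,120:440],(800,600)))
E
```

```text
turn tool frame deg [0.28 0.29 0.  ]
TCP target [ 0.7119 -0.075   0.1725] units [-1.37  1.16  2.13]
tcp [ 0.7111 -0.0759  0.2422] z [-0.634  0.067 -0.77 ] F [ 0.3 -0.3 -1.3] q [-0.13  0.64  0.86 -0.03  2.33 -0.93] t 21.7667
```

View pics/z8.png

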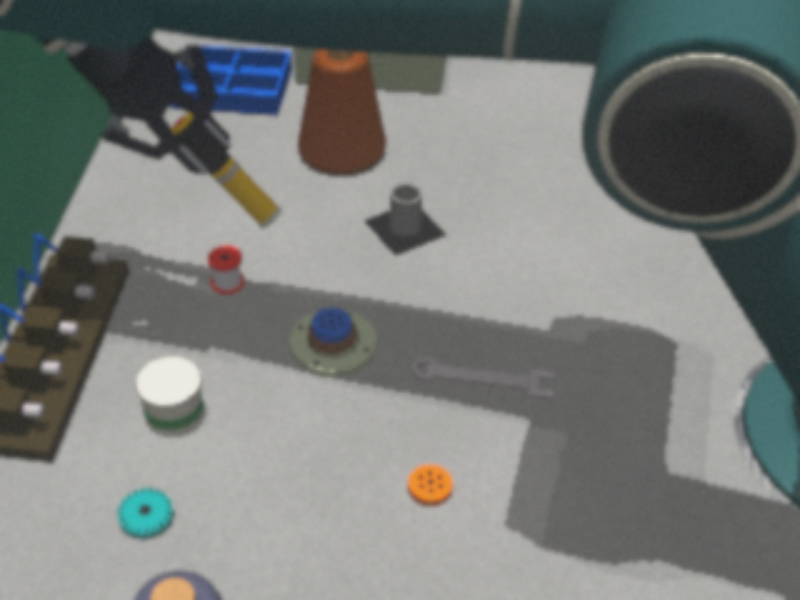

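The lamp is gripped and leaning along the finger axis, with its lens at (270,215) facing the stack at (333,330). I'll lower it along the computed shift.

Emit:
servo_tool --pt "-0.15 0.12 0.2 0 0 0" --pt "-0.25 0.2 0.4 0 0 0" --pt "-0.3 0.25 0.5 0 0 0" --pt "-0.3 0.25 0.5 0 0 0" --pt "-0.2 0.2 0.3 0 0 0" --pt "-0.15 0.12 0.2 0 0 0" --pt "0 0 0 0 0 0" --pt "0 0 0 0 0 0" --pt "0 0 0 0 0 0" --pt "0 0 0 0 0 0"

```text
clock: 22.7
tool_pos: [0.7121, -0.0748, 0.1734]
tcp_rot: [-0.944, -2.278, 0.252]
force: [0.3, -0.2, -1.5]
grip_width: 0.317
```

```bash
python3 aim.py
python3 - <<'E'
from h import *
b=r.get_image("side");a=r.get_image("top");s=r.observe();z=Ro.from_rotvec(s["tcp_rot"]).as_matrix()[:,2]
p=s["tool_pos"];c=np.array([.593,-.0625,.03]);l=p+.086*z
print("lens",l,"dist",np.linalg.norm(c-l),"miss",np.linalg.norm(np.cross(c-l,z)),"lens px",proj(b,[l,c]),proj(a,[l,c]))
v=np.hstack([cv2.resize(b["frame"][100:250,190:340],(400,400)),cv2.resize(a["frame"][100:250,200:350],(400,400))]);cv2.imwrite("pics/z9.png",v)
E
```

```text
turn tool frame deg [ 0.22  0.25 -0.  ]
TCP target [ 0.7119 -0.075   0.1725] units [-0.02  0.    0.03]
tcp [ 0.7121 -0.0748  0.1734] z [-0.635  0.067 -0.77 ] F [ 0.3 -0.2 -1.5] q [-0.13  0.66  0.94 -0.02  2.23 -0.93] t 22.7
lens [ 0.65740616 -0.06899811  0.1070086 ] dist 0.10060171025642022 miss 0.0007204610065635157 lens px [[229.50041412 166.23995736]
 [252.85229283 189.75139561]] [[278.48407728 156.53373911]
 [274.41858055 182.9799097 ]]
```

View pics/z9.png

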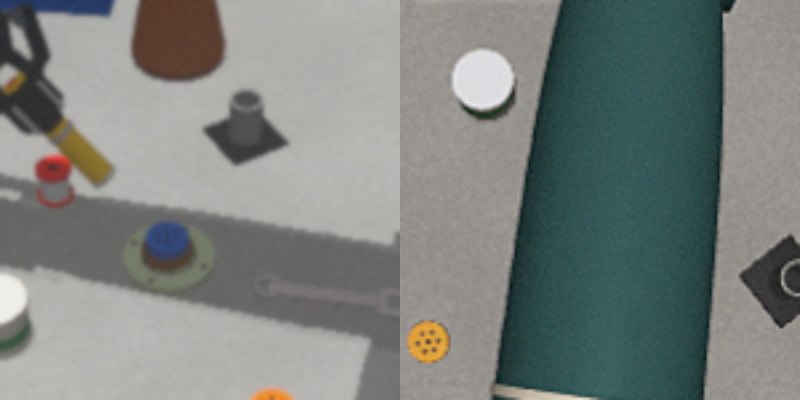

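The lens in the side crop is at (102,178), against a predicted (105,176). The beam line meets the cap at (168,240), and the bobbin is well below the lamp and clear of it.

```bash
python3 -c "
from workcell import r
print(abs(r.observe()['joint_vel']).max(),r.observe()['grip_width']*85.4);print(r.hand_in())"
```

```text
0.004358332919411033 26.834779670517634
the job is handed in; nothing more can be done
None
```

I finished the task and handed it in at about 23 s on the robot's clock; the hand-in gives no verdict.

- **Discs:** The dial went onto the plate and the cap onto the dial, each lowered until light contact force and then released. From both cameras the dial is about 2 mm from the plate's centre and the cap about 2 mm from the dial's. I couldn't get a clean reading of the dial under the cap, because the cap hides part of it, so its position was measured before the cap went on.
- **Lamp:** It is held still at about 40° lean. From the tool pose, the lens is 107 mm up and 101 mm from the cap's middle, and its line passes about 1 mm from it. The side camera put the lens about 1 pixel from where I predicted; the arm blocked the top camera, so I had no second view.
- **Grip readings:** The gripper read 1 to 2.5 mm narrower than each part's size (for example 53.8 mm on the 56 mm dial). I saw no slipping.
- **Everything else:** The final pictures cover only part of the bench and show nothing visibly moved; I didn't measure the other objects again.

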